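Shut the tagged gas cock in the bench service box

TASK

On the lab bench is a low gas service box with a loose sliding steel cover over two brass valve handles. Push the cover along its guides to the left (as seen from the robot), all the way to its end stop, and leave it there without lifting it; then push the handle that has a round disc on its end clockwise until it is fully shut, square across its pipe. Leave the plain handle as it is and do not disturb the things standing around the box.

Things in the scene. Friction and masses are not known exactly. Their poses are not given: they have to be found in the camera images.
- box: Fixed grey box, 170 (x) x 492 (y) x 60 mm high, with 10 mm high guide rails along its top edges. Origin: on the bench under the centre of the valve compartment; x away from the robot, y to its left, z up. Compartment open above: x -70..70, y -117..117, floor z 5 mm. From y 117 to 360 closed, flat top at z 60, where the cover slides to. Cover end stops at y -124 and y 352 mm.
- cover: Loose steel cover, 156 (x) x 240 (y) x 5 mm, about 0.6 kg, on the box top between the rails (2 mm play each side), hiding the valves. In its middle a raised hump 110 x 110 mm, 22 mm above the plate, to push against. Origin: centre of its underside (60 mm above the bench); axes as the box. Starts 0 to 30 mm along box y, slides with 2 to 7 N of friction; at the left end stop it is at y 232 mm.
- cover_push (a point): Point at the middle of the hump's upright face that looks to -y of the cover, 11 mm above the plate; pushing here towards +y slides the cover open.
- tagged_lever (a joint): Angle (rad) of the handle with the disc: 0 fully open (handle points to -x of the box, in line with its pipe), grows clockwise as seen from above, 1.571 shut against its stop (handle points to +y of the box). Starts 0 to 0.2. Friction only (about 0.08 N m), stays where it is left.
- tagged_axis (a point): On the upright turning axis of the disc handle, at half the handle's height (50 mm above the bench). Handle: flat brass bar 60 mm long from the axis, 11 wide, 44 to 56 mm above the bench. Under it only the valve body (13 mm radius about the axis) and pipe fittings, top 31 mm above the bench. Valves stand at box x 20, y -60 and y 42 mm; either can be the tagged one.
- tagged_tip (a point): Centre of the round disc (28 mm across, 12 mm thick, same brass) on the handle's end, 50 mm from the turning axis, at half the handle's height.
- plain_lever (a joint): Angle (rad) of the plain handle without a disc, as for the tagged one; it is to stay as it is (start 0 to 0.2).
- plain_axis (a point): On the turning axis of the plain handle, at half its height; same size as the other but without the disc.
- plain_tip (a point): Point on the plain handle 50 mm from its turning axis, at half its height.
- beaker: Bystander: glass beaker, 70 mm across, 90 mm high, behind the closed half of the box; origin at the centre of its underside.
- bottle: Bystander: brown glass bottle, 60 mm across, 130 mm high, beside the right-hand end of the box; origin at the centre of its underside.
- screwdriver: Bystander: orange screwdriver lying on the bench behind the valve end of the box.
- meter: Bystander: yellow hand-held multimeter, 130 x 75 x 32 mm, lying in front of the closed half of the box; origin at the centre of its underside.

How it is judged:
By the outcome, as a careful person would: the job done as asked, in the order asked, and still so for the second after the job is handed in, with the robot touching nothing.
It also fails if it takes over 56 s, if anything falls off the work surface, if the arm or the gripper's body presses on something with over 40 N, if the wrist force passes 120 N, or if a joint passes its speed limit or range.

ROBOT

A 6-joint arm with a two-finger parallel gripper is mounted at the origin on the work surface. World frame = base frame: x ahead of the robot, y to its left, z up, the work surface at z = 0. Lengths are in m, angles in rad, forces in N, time in s.
With the tool pointing down it reaches from about 0.3 to 0.95 m from the base axis. Payload 3.1 kg.
Tool frame: the origin (TCP) lies between the finger pads; the fingertips stand 14 mm ahead of it and the grasp point (between the pads) lies 5 mm behind it; z points along the fingers, y is the line along which they close (so a half turn about z gives the same grasp; the last joint's range is limited). The gripper opens to 85 mm and grips with 20 to 120 N. Pads are 22 mm wide; open, the fingers measure 114 mm over their backs; the gripper's body (76 mm by 85 mm) begins 54 mm behind the grasp point. The pads swing forward as they close: fully open they stand 13 mm farther back than shut.
Start: joints at [1.139, 0.308, 1.634, -0, 1.2, -0.07], TCP at [0.221, 0.585, 0.245] pointing down, gripper open.
Joint ranges: [-3.06, 3.06], [-0.79, 1.96], [0.05, 2.63], [-1.19, 4.34], [0.05, 2.64], [-2.94, 2.94]. Speed limits (rad/s): [2.79, 2.79, 3.14, 3.14, 3.14, 3.14].

INTERFACE

Orientations are given as a unit quaternion [w, x, y, z].
In Python, from station import telemetry, eyes, ctrl gives the robot as it stands.
- The arm moves only by the shell command python3 -m handwheel 'ROWS' [OPENING]. ROWS is JSON, a list that holds one entry, the list of rows, each a list of 4 numbers: the shift along the tool's x, y, z in mm, then the turn about the tool's z in rad. In form: [[[tx, ty, tz, yaw], ...]]. A call has 1 to 5 rows; each row is the pose to reach, as a shift and turn from the pose commanded when the call began, along the tool's axes at that moment; what a row does not reach only later rows make up. A row lasts 1/8 s, in which the tool goes at most 62.5 mm and 10.7 degrees, less where a joint would pass 70% of its speed; a pose out of reach is approached as far as the arm can. A call with a gripper value outside its range is refused whole. OPENING is the finger opening in mm, from 0 to 85.4, set as the call begins (- or left out, the last holds). The fingers move at their own pace and stop on an object; the grip force is fixed at half the most. Time passes only in rows, so rows that repeat a pose let the fingers close. It gives the time, the measured TCP pose, the force, the opening and the grip force at its end, in the units of the state.
- telemetry.read_state(): the state, without advancing time (a new reading comes with each control period).
- eyes.snapshot(name): name is "side" or "top"; returns the picture (420x560x3 uint8, red, green, blue); there is no depth.
- eyes.calibration(name): a dict with "camera_matrix" (3x3 intrinsics, pixels), "rvec" (rotation vector, rad) and "tvec" (3), from world to camera coordinates, as OpenCV has them. Camera axes: x right, y down, z forward; pixel columns grow to the right and rows downward; lengths in m; the calibration is good to about 2 mm. A picture is of the moment at which its call begins. calibration takes no time and is no camera call.
- ctrl.hand_in(): hands the job in; it is judged then, once.
The state is a dict: "time": time; "joint_positions": joint angles; "qvel": joint speeds; "joint_efforts": joint torques, N m; "tcp_pos": TCP position; "tool_rot": TCP orientation; "ft_force": force on the tool from outside, world axes, zero at the start; "wrist_torque": the same for the moment, N m; "grip_width": finger opening in m; "gripper_force": force on a finger pad.
Only numpy, scipy, OpenCV 4.12 (cv2) and the standard library are available. Lean on these libraries where they do the work, as an engineer would, in place of code of your own. Each camera call takes 0.05 s, during which the arm holds its last target. There are 200 camera calls.

## Working session

There is one attempt and no reset: what is moved stays moved. The work goes in short steps, Python scripts to look and compute and a shell command to move; the robot and the scene stay as the last step left them, time stands still between calls to the robot, and variables do not carry over. Pictures are saved under pics/ and viewed, at most 10 in all, crops included, and the job is handed in when it is done.

```bash
mkdir -p pics; python3 - <<'E'
from station import telemetry, eyes
import cv2
s=telemetry.read_state(); print(s['time'],s['tcp_pos'],s['tool_rot'],s['grip_width'])
for n in("top","side"):
    cv2.imwrite(f"pics/{n}0.png",cv2.resize(eyes.snapshot(n)[:,:,::-1],(800,600),interpolation=cv2.INTER_CUBIC))
    print(n,eyes.calibration(n))
E
```

```text
0.0 [0.22092547 0.58382206 0.24409167] [-2.73445255e-04  1.79901565e-01  9.83683992e-01 -1.07492153e-03] 0.08567380893209559
top {'camera_matrix': array([[419.63573853,   0.        , 278.92753494],
       [  0.        , 419.63573853, 210.31941393],
       [  0.        ,   0.        ,   1.        ]]), 'rvec': array([ 2.15918579, -2.11226567,  0.15360731]), 'tvec': array([-0.07445026,  0.60344204,  0.88954606])}
side {'camera_matrix': array([[424.93485862,   0.        , 285.74632006],
       [  0.        , 424.93485862, 208.80092691],
       [  0.        ,   0.        ,   1.        ]]), 'rvec': array([ 2.14069387, -0.43172848,  0.22812304]), 'tvec': array([-0.55913265,  0.15981925,  0.80569617])}
```

View pics/top0.png

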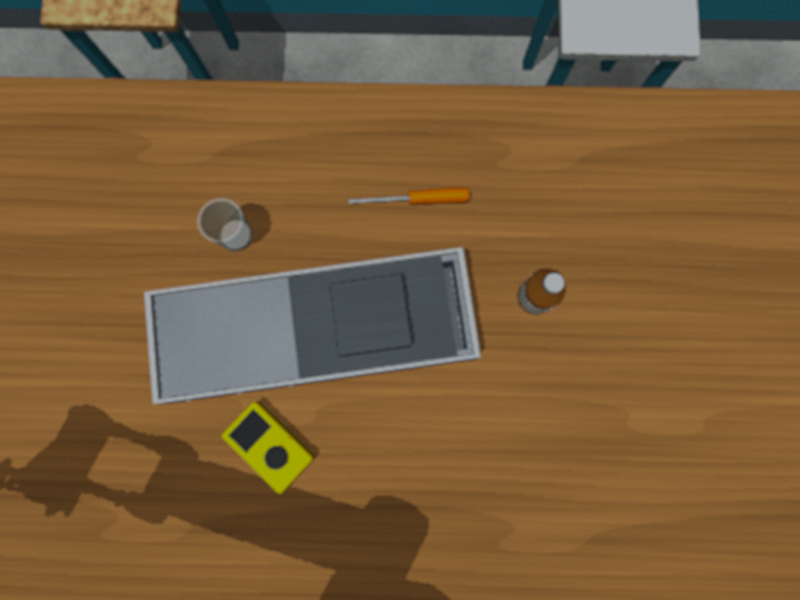

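View pics/side0.png

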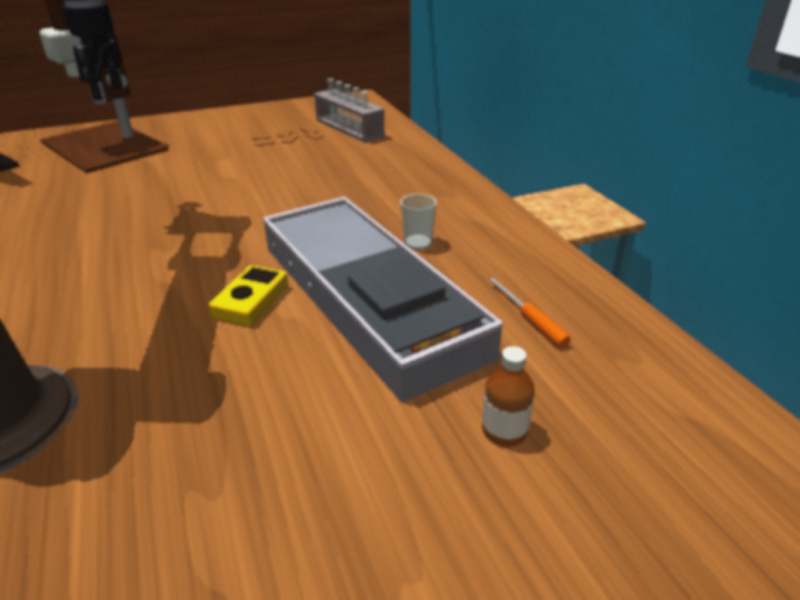

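The top view shows the box's rim corners at about (146,292), (464,249), (480,357) and (154,403). The hump's top corners are at (330,282), (403,274), (412,346) and (340,356). The bottle stands clear of the right end and the meter is in front on the left.

```bash
cat > h.py <<'E'
import numpy as np, cv2
from scipy.spatial.transform import Rotation as R
from scipy.optimize import least_squares
from station import eyes, telemetry
def back(n,uv,z):  # uv in 560x420 pixels
    c=eyes.calibration(n); M=cv2.Rodrigues(c['rvec'])[0]; t=c['tvec']
    uv=np.atleast_2d(uv).astype(float); d=np.c_[uv,np.ones(len(uv))]@np.linalg.inv(c['camera_matrix']).T@M
    o=-M.T@t; return o+d*((z-o[2])/d[:,2])[:,None]
def proj(n,P):
    c=eyes.calibration(n); return cv2.projectPoints(np.float64(P).reshape(-1,3),c['rvec'],c['tvec'],c['camera_matrix'],None)[0][:,0]
def b2w(p,pose):
    p=np.atleast_2d(p); c,s=np.cos(pose[2]),np.sin(pose[2])
    return np.c_[pose[0]+c*p[:,0]-s*p[:,1],pose[1]+s*p[:,0]+c*p[:,1],p[:,2]]
def w2b(p,pose):
    p=np.atleast_2d(p); c,s=np.cos(pose[2]),np.sin(pose[2]); d=p[:,:2]-pose[:2]
    return np.c_[c*d[:,0]+s*d[:,1],-s*d[:,0]+c*d[:,1],p[:,2]]
def totool(target):  # world target TCP -> tool-frame shift mm
    s=telemetry.read_state(); r=R.from_quat(np.roll(s['tool_rot'],-1))
    return r.inv().apply(np.array(target)-s['tcp_pos'])*1000
E
python3 - <<'E'
from h import *
q=.7
top=np.array([[146,292],[464,249],[480,357],[154,403]])*q
side=np.array([[265,217],[344,199],[500,324],[404,360]])*q
B=np.array([[85,360,70],[85,-132,70],[-85,-132,70],[-85,360,70]])/1e3
S=B[[3,0,1,2]]
f=lambda p,w=.5:np.r_[(proj('top',b2w(B,p))-top).ravel(),w*(proj('side',b2w(S,p))-side).ravel()]
r=least_squares(f,[.6,0,0]);print(r.x,f(r.x,1).round(1).reshape(-1,2).tolist())
r0=least_squares(lambda p:f(p,0),[.6,0,0]);print('toponly',r0.x)
p=r.x
print('hump',w2b(back('top',np.array([[330,282],[403,274],[412,346],[340,356]])*q,.087),p)*1e3)
for n,uv,z in(('bottle',(554,283),.13),('beaker',(221,219),.09),('meter',(268,447),.032)):print(n,w2b(back(n and 'top',np.array(uv)*q,z),p)*1e3)
s=telemetry.read_state();r=R.from_quat(np.roll(s['tool_rot'],-1));print(r.as_matrix().round(3))
E
```

```text
[ 0.58029994 -0.04286538  0.16006694] [[-0.3, -0.3], [-0.4, -0.7], [0.6, 0.4], [-0.2, 0.1], [-1.2, 0.4], [0.5, -1.5], [1.8, -0.6], [-2.3, 3.3]]
toponly [ 0.57993368 -0.0430833   0.15932904]
hump [[ 57.0928785   76.47771096  87.        ]
 [ 54.00246941 -33.77068707  87.        ]
 [-55.03531658 -31.97071493  87.        ]
 [-55.02422699  75.11918591  87.        ]]
bottle [[   2.65106504 -243.66922493  130.        ]]
beaker [[176.53462592 229.24690397  90.        ]]
meter [[-173.57473423  206.67349429   32.        ]]
[[-0.935  0.354 -0.001]
 [ 0.354  0.935 -0.002]
 [ 0.    -0.002 -1.   ]]
```

```bash
cat >> h.py <<'E'
POSE=np.array([.5802,-.0429,.1597])
def go(x,y,z):
    s=telemetry.read_state(); print('box now',(w2b(s['tcp_pos'],POSE)*1e3).round(1),'shift',totool(b2w(np.array([x,y,z])/1e3,POSE)[0]).round(1))
    r=R.from_quat(np.roll(s['tool_rot'],-1)).as_matrix(); a=np.arctan2(r[1,1],r[0,1])-np.pi/2-POSE[2]
    print('yaw to go',round(a,3),'F(box)',w2b(np.r_[s['ft_force'][:2]+POSE[:2],s['ft_force'][2]],POSE).round(1),'t',s['time'])
E
python3 -c "
from h import *
go(0,-80,230)"
```

```text
box now [[-255.   675.9  244.1]] shift [-597.7 -528.3   15.2]
yaw to go -0.522 F(box) [[-0.  -0.6  0.1]] t 0.1
```

```bash
python3 -m handwheel '[[[-598,-528,15,-0.522],[-598,-528,15,-0.522],[-598,-528,15,-0.522],[-598,-528,15,-0.522],[-598,-528,15,-0.522]]]' 0; python3 -c "
from h import *
go(0,-80,230)"
```

```text
time: 0.72
tcp_pos: [0.3667, 0.3079, 0.2391]
tool_rot: [0.0, -0.08, 0.997, -0.0]
ft_force: [1.2, 0.1, -0.6]
grip_width: 0.0004
gripper_force: 0.0
box now [[-155.   380.3  239.1]] shift [-154.5 -460.5    9.3]
yaw to go 0.001 F(box) [[ 1.2 -0.1 -0.6]] t 0.725
```

```bash
for i in 1; do python3 -m handwheel '[[[-154,-460,9,0],[-154,-460,9,0],[-154,-460,9,0],[-154,-460,9,0],[-154,-460,9,0]]]'; done; python3 -c "
from h import *
go(0,-80,230)"
```

```text
time: 1.35
tcp_pos: [0.5119, 0.0313, 0.2334]
tool_rot: [-0.0, -0.08, 0.997, 0.0]
ft_force: [1.7, 0.5, 0.6]
grip_width: -0.0001
gripper_force: 0.0
box now [[-55.6  84.1 233.4]] shift [ -55.6 -164.1    3.4]
yaw to go 0.0 F(box) [[1.8 0.3 0.6]] t 1.35
```

```bash
python3 -m handwheel '[[[-56,-164,3,0],[-56,-164,3,0],[-56,-164,3,0],[-56,-164,60,0],[-56,-164,120,0]]]'; python3 -c "
from h import *
go(0,-80,86)
import cv2
cv2.imwrite('pics/s1.png',cv2.resize(eyes.snapshot('side')[120:330,120:400,::-1],(800,600),interpolation=cv2.INTER_CUBIC))"
```

```text
time: 1.98
tcp_pos: [0.594, -0.1211, 0.113]
tool_rot: [0.001, -0.079, 0.997, -0.0]
ft_force: [-0.4, 1.0, -0.5]
grip_width: 0.0
gripper_force: 0.0
box now [[  1.2 -79.4 113. ]] shift [ 1.3 -0.5 27. ]
yaw to go -0.001 F(box) [[-0.3  1.1 -0.5]] t 1.975
```

View pics/s1.png

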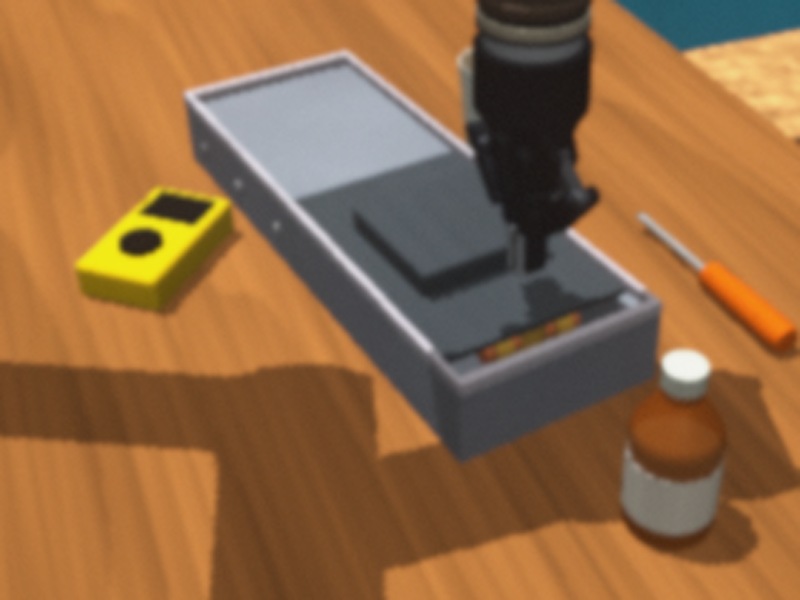

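The fingertips (about 530,265 in the crop) hang over the plate behind the hump's right face, with nothing nearby. I'll go down and push.

```bash
python3 -m handwheel '[[[1,0,15,0],[1,0,27,0],[1,0,27,0],[1,10,27,0],[1,20,27,0]]]';python3 -m handwheel '[[[0,8,0,0],[0,16,0,0],[0,24,0,0],[0,34,0,0],[0,46,0,0]]]'; python3 -c "
from h import *
go(0,150,86)"
```

```text
time: 2.65
tcp_pos: [0.5896, -0.0996, 0.0881]
tool_rot: [0.001, -0.08, 0.997, -0.0]
ft_force: [-0.2, -0.0, -0.7]
grip_width: -0.0002
gripper_force: 0.0
time: 3.28
tcp_pos: [0.5819, -0.0547, 0.0871]
tool_rot: [0.001, -0.08, 0.997, -0.0]
ft_force: [0.6, -3.8, 2.1]
grip_width: 0.0002
gripper_force: 2.0
box now [[ -0.2 -11.9  87.1]] shift [ -0.2 161.9   1. ]
yaw to go 0.0 F(box) [[ 0.  -3.9  2.1]] t 3.275
```

```bash
python3 -m handwheel '[[[0,15,0,0],[0,30,0,0],[0,45,0,0],[0,60,0,0],[0,75,0,0]]]';python3 -m handwheel '[[[0,15,0,0],[0,30,0,0],[0,45,0,0],[0,55,0,0],[0,65,0,0]]]';python3 -c "
from h import *
go(0,160,86)
import cv2
cv2.imwrite('pics/t2.png',cv2.resize(eyes.snapshot('top')[150:300,80:360,::-1],(800,429),interpolation=cv2.INTER_CUBIC))"
```

```text
time: 3.9
tcp_pos: [0.5692, 0.0203, 0.0866]
tool_rot: [-0.0, -0.08, 0.997, -0.0]
ft_force: [0.9, -3.6, 3.4]
grip_width: -0.0001
gripper_force: 2.3
time: 4.53
tcp_pos: [0.5587, 0.0841, 0.0865]
tool_rot: [-0.0, -0.08, 0.997, -0.0]
ft_force: [0.8, -3.9, 1.6]
grip_width: -0.0005
gripper_force: 2.1
box now [[ -1.  128.8  86.5]] shift [-1.  31.2  0.5]
yaw to go 0.001 F(box) [[ 0.1 -3.9  1.6]] t 4.525
```

View pics/t2.png

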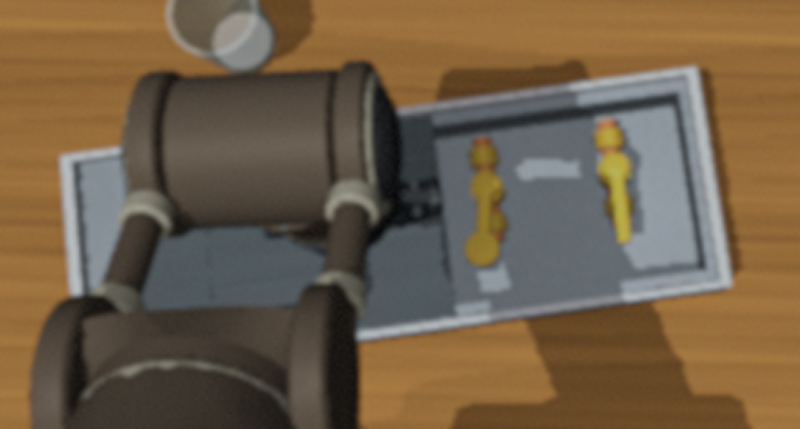

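The tagged handle is the left one (disc at about 482,250 in the crop, axis at about 487,187). The plain handle is on the right. The cover's edge is at about x=440, roughly 30 mm short of the stop.

```bash
python3 -m handwheel '[[[-1,8,0,0],[-1,14,0,0],[-1,20,0,0],[-1,24,0,0],[-1,26,0,0]]]';python3 -m handwheel '[[[0,2,0,0],[0,3,0,0],[0,4,0,0],[0,5,0,0],[0,6,0,0]]]'; python3 -m handwheel '[[[0,1,0,0],[0,2,0,0]]]';python3 -c "
from h import *
go(0,160,86)"
```

```text
time: 5.2
tcp_pos: [0.5555, 0.1096, 0.0863]
tool_rot: [-0.0, -0.08, 0.997, 0.0]
ft_force: [0.7, -2.4, -1.7]
grip_width: 0.0001
gripper_force: 1.0
time: 5.82
tcp_pos: [0.555, 0.1152, 0.0867]
tool_rot: [0.0, -0.08, 0.997, -0.0]
ft_force: [-0.2, -2.1, -2.8]
grip_width: 0.0
gripper_force: 1.1
time: 6.08
tcp_pos: [0.5547, 0.1172, 0.0867]
tool_rot: [0.0, -0.08, 0.997, -0.0]
ft_force: [1.2, -2.3, 0.0]
grip_width: -0.0001
gripper_force: 1.0
box now [[  0.3 162.1  86.7]] shift [ 0.3 -2.1  0.7]
yaw to go 0.0 F(box) [[ 0.8 -2.5  0. ]] t 6.075
```

```bash
python3 -m handwheel '[[[0,1,0,0],[0,2,0,0],[0,3,0,0],[0,3,0,0]]]'; python3 -m handwheel '[[[0,1,0,0],[0,2,0,0],[0,2,0,0]]]'; python3 -m handwheel '[[[0,1,0,0],[0,2,0,0],[0,2,0,0]]]'
```

```text
time: 6.58
tcp_pos: [0.5543, 0.1201, 0.0867]
tool_rot: [0.0, -0.08, 0.997, -0.0]
ft_force: [0.5, -1.7, 0.4]
grip_width: -0.0001
gripper_force: 1.2
time: 6.95
tcp_pos: [0.5544, 0.1203, 0.0867]
tool_rot: [0.0, -0.081, 0.997, -0.002]
ft_force: [1.4, -8.6, -0.8]
grip_width: 0.0001
gripper_force: 4.0
time: 7.32
tcp_pos: [0.5544, 0.1205, 0.0868]
tool_rot: [0.0, -0.081, 0.997, -0.003]
ft_force: [3.0, -12.6, -0.9]
grip_width: 0.0004
gripper_force: 6.6
```

```bash
python3 -m handwheel '[[[0,-12,0,0],[0,-40,-5,0],[0,-80,-35,0],[0,-130,-35,0],[0,-165,-35,0]]]';  python3 -c "
from h import *
print(telemetry.read_state()['joint_positions'].__repr__())
go(-24,5,52)
q=lambda u,v:(u/2.857+80,v/2.857+150)
print(w2b(back('top',[q(482,250),q(487,187),q(615,165),q(624,238)],.056),POSE)*1e3)
import cv2
cv2.imwrite('pics/s3.png',cv2.resize(eyes.snapshot('side')[120:330,120:400,::-1],(800,600),interpolation=cv2.INTER_CUBIC))"
```

```text
time: 7.95
tcp_pos: [0.581, -0.04, 0.1229]
tool_rot: [0.001, -0.079, 0.997, 0.001]
ft_force: [-0.2, -0.9, -0.4]
grip_width: 0.0001
gripper_force: 0.0
array([-0.14433391,  0.37001768,  1.8252792 ,  0.00201316,  0.94383167,
       -1.87522652])
box now [[  1.3   2.7 122.9]] shift [25.5  2.2 70.8]
yaw to go -0.001 F(box) [[-0.3 -0.8 -0.4]] t 7.95
[[-30.46116136  51.80850139  56.        ]
 [ 17.33569654  41.86736848  56.        ]
 [ 20.72425855 -58.37673003  56.        ]
 [-36.27902718 -57.12945788  56.        ]]
```

View pics/s3.png

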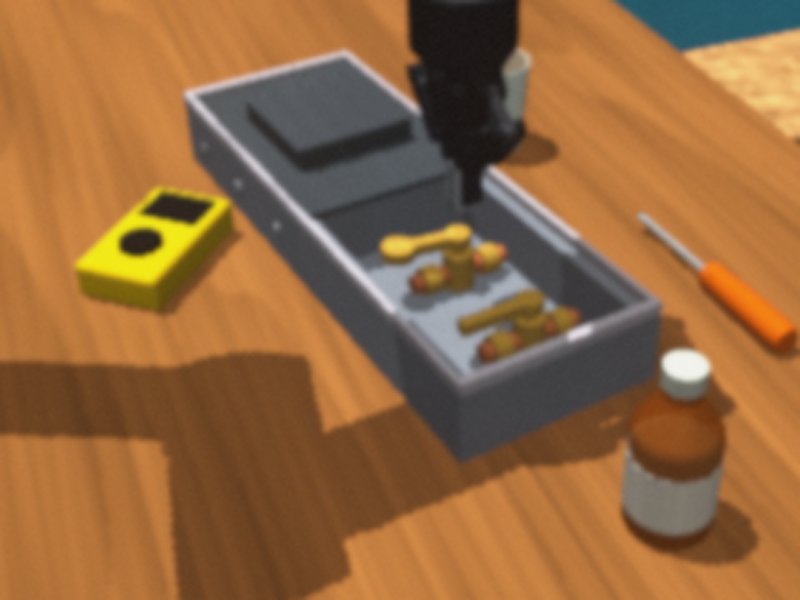

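The cover sits at the left end and the disc handle is at about 0.19 rad. The compartment beside it is free for the closed fingers. I'll go down beside the disc, turned with the handle.

```bash
python3 -m handwheel '[[[31,14,10,0.17],[31,14,30,0.19],[31,14,50,0.19],[31,14,70,0.19],[31,14,70,0.19]]]'; python3 -m handwheel '[[[0,3,0,0],[0,6,0,0],[0,8,0,0]]]'; python3 -c "
from h import *
go(-28,25,52)
import cv2
cv2.imwrite('pics/s4.png',cv2.resize(eyes.snapshot('side')[120:330,120:400,::-1],(800,600),interpolation=cv2.INTER_CUBIC))"
```

```text
time: 8.62
tcp_pos: [0.5455, -0.0291, 0.0503]
tool_rot: [-0.002, 0.015, 1.0, 0.001]
ft_force: [-0.1, 0.6, 0.8]
grip_width: -0.0002
gripper_force: 0.0
time: 9.0
tcp_pos: [0.5479, -0.0221, 0.0526]
tool_rot: [0.001, 0.015, 1.0, -0.0]
ft_force: [-2.0, -2.0, 1.2]
grip_width: 0.0002
gripper_force: 1.0
box now [[-28.6  25.7  52.6]] shift [-0.7 -0.6  0.6]
yaw to go -0.189 F(box) [[-2.3 -1.7  1.2]] t 9.0
```

View pics/s4.png

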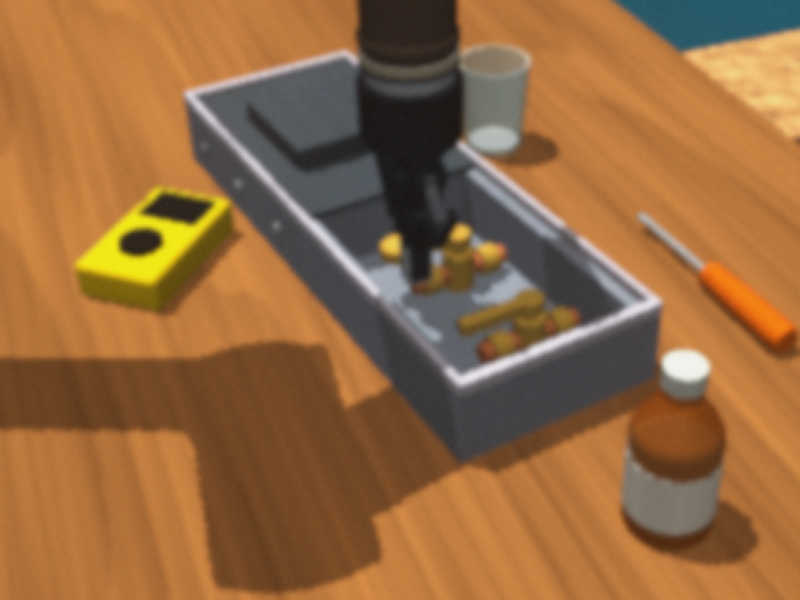

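The fingers (tip at about 420,285) stand just against the handle beside the disc, with light contact (about 3 N). Next is the sweep.

```bash
python3 -m handwheel '[[[3.2,6.4,0,0.14],[5.5,13.2,0,0.28],[6.8,20.2,0,0.42],[7.1,27.3,0,0.56],[6.4,34.5,0,0.70]]]'; python3 -m handwheel '[[[3.2,6.4,0,0.14],[5.5,13.2,0,0.28],[6.8,20.2,0,0.42],[6.8,20.2,0,0.42]]]'; python3 -c "
from h import *
go(-6,88,52)"
```

```text
time: 9.68
tcp_pos: [0.5419, 0.0126, 0.0521]
tool_rot: [0.0, 0.359, 0.933, -0.0]
ft_force: [-0.4, -2.0, 1.9]
grip_width: -0.0001
gripper_force: 0.9
time: 10.18
tcp_pos: [0.5504, 0.0327, 0.0518]
tool_rot: [0.0, 0.543, 0.84, 0.0]
ft_force: [0.4, 0.2, 0.0]
grip_width: 0.0001
gripper_force: 0.0
box now [[-17.3  79.4  51.8]] shift [ 5.3 13.2 -0.2]
yaw to go -1.308 F(box) [[0.4 0.1 0. ]] t 10.175
```

```bash
python3 -m handwheel '[[[3.2,6.4,0,0.14],[5.3,12.5,0,0.26],[5.3,12.5,0,0.26]]]'; python3 -m handwheel '[[[0,1,0,0],[0,2,0,0],[0,3,0,0],[0,3,0,0]]]';python3 -c "
from h import *
go(-6,88,52)"
```

```text
time: 10.55
tcp_pos: [0.5584, 0.0421, 0.0514]
tool_rot: [-0.001, 0.647, 0.763, -0.001]
ft_force: [-3.0, -1.1, 2.1]
grip_width: 0.0001
gripper_force: 1.7
time: 11.05
tcp_pos: [0.5588, 0.0422, 0.0511]
tool_rot: [-0.003, 0.647, 0.763, -0.003]
ft_force: [-8.6, -2.6, 6.2]
grip_width: 0.0
gripper_force: 4.6
box now [[-7.6 87.4 51.1]] shift [ 0.6  1.6 -0.9]
yaw to go -1.567 F(box) [[-8.9 -1.2  6.2]] t 11.05
```

```bash
python3 -m handwheel '[[[0,1,0,0],[0,2,0,0],[0,2,0,0]]]'; python3 -m handwheel '[[[0,-10,0,0],[0,-20,0,0],[0,-22,-20,0],[0,-22,-60,0],[0,-22,-110,0]]]'; python3 -m handwheel '[[[0,-60,-30,0],[0,-120,-60,0],[0,-180,-60,0],[0,-220,-60,0],[0,-220,-60,0]]]'; python3 -c "
from h import *
go(0,0,200)
import cv2
cv2.imwrite('pics/t5.png',cv2.resize(eyes.snapshot('top')[150:300,80:360,::-1],(800,429),interpolation=cv2.INTER_CUBIC))
cv2.imwrite('pics/s5.png',cv2.resize(eyes.snapshot('side')[120:330,120:400,::-1],(800,600),interpolation=cv2.INTER_CUBIC))"
```

```text
time: 11.42
tcp_pos: [0.5589, 0.0422, 0.0508]
tool_rot: [-0.004, 0.647, 0.763, -0.005]
ft_force: [-12.0, -3.4, 8.2]
grip_width: -0.0002
gripper_force: 6.3
time: 12.05
tcp_pos: [0.5429, 0.0396, 0.1635]
tool_rot: [0.0, 0.648, 0.762, 0.0]
ft_force: [0.4, -0.2, -0.8]
grip_width: -0.0
gripper_force: 0.0
time: 12.68
tcp_pos: [0.3236, 0.0042, 0.2224]
tool_rot: [0.001, 0.648, 0.762, 0.001]
ft_force: [-0.1, 1.3, -0.4]
grip_width: 0.0003
gripper_force: 0.0
box now [[-245.8   87.3  222.4]] shift [-87.5 245.7  23.2]
yaw to go -1.57 F(box) [[ 0.1  1.2 -0.4]] t 12.675
```

View pics/t5.png

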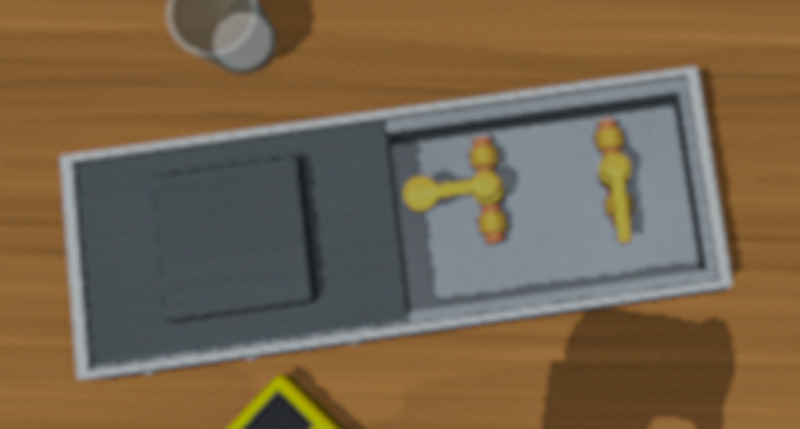

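View pics/s5.png

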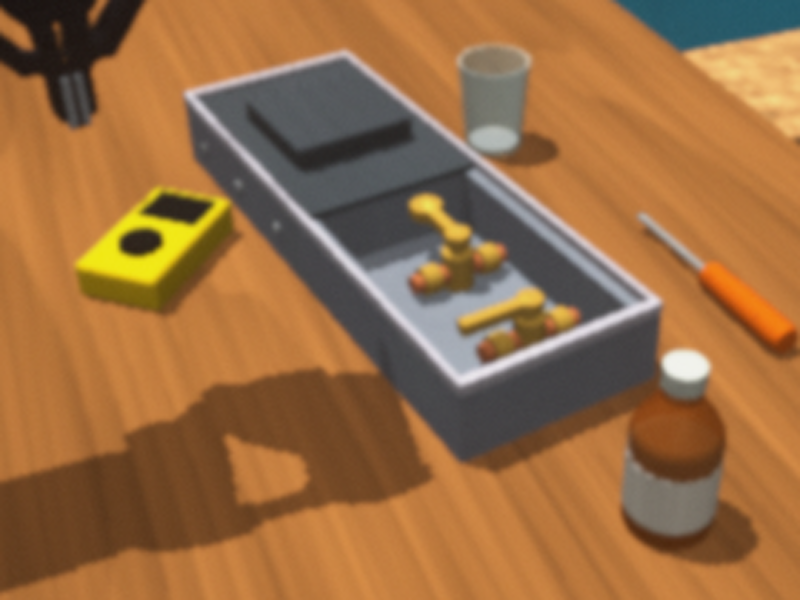

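Both pictures show the cover flush at the left end. The disc handle (disc at 419,193, axis at 487,186) is square across its pipe, the plain handle is unchanged, and the bystanders are in place. Handing in.

```bash
python3 -c "
from station import ctrl
print(ctrl.hand_in())"
```

```text
the job is handed in; nothing more can be done
None
```

The job is handed in: the cover is at its left end stop, the disc handle is shut against its stop and square across its pipe, and the plain handle and the things around the box were not disturbed (about 13 s of robot time).

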